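Set the drying heater for the plaster moulds

TASK

Set the fan heater on the bench to dry the plaster moulds: with a fingertip, push the tab of its selector dial round to low heat (the single wavy line), never on to full heat (three wavy lines), which would ruin the plaster. Also push the tab of the thermostat dial back until it points at the middle-sized dot. Turn both dials gently by pushing only, without pinching them, and leave the heater and everything standing on and around it in place.

Things in the scene. Friction and masses are not known exactly. Their poses are not given: they have to be found in the camera images.
- heater: workshop fan heater: grey sheet-steel box, 200 mm deep (its x), 290 mm wide (its y), level aluminium control panel on top 215 mm above its underside. Origin: centre of its underside on the bench; z up; +x points out of the barred air outlet, away from the robot; +y to the selector's side. Stands loose on skid tubes, about 3.2 kg. An amber pilot lamp lies between the dials, towards +x
- selector (a joint): selector dial (heater's +y side). Rad, grows clockwise from above: 0 off (ring), 0.785 fan (three blades), 1.571 low heat (one wavy line), 2.356 full heat (three wavy lines). Tab points along the heater's +x turned anticlockwise by 1.178 - value. Springs into the nearest click: past half way it snaps on, ahead of the finger. Takes 3 to 5 N at the tab. Starts at off or fan
- thermostat (a joint): thermostat dial (heater's -y side), same shape. Rad, grows clockwise from above, stops at 0 and 4.19. Tab points along the heater's +x turned anticlockwise by 2.094 - value: 0.524 = smallest dot, 2.094 = middle dot, 3.665 = largest dot. No clicks, stays where left, about 1.5 N at the tab. Starts turned up, between 2.7 and 4.0: push it back anticlockwise
- selector_axis (a point): centre of the selector dial, on the panel; it turns about the upright line through here. Both dials are black: round skirt 56 mm across, 10 mm high; on it a hub 26 mm across and an upright tab 9 mm thick, from the hub out to 42 mm from the axis, top edge 30 mm above the panel, white line on top (beyond the skirt it reaches down to 3 mm above the panel). Its blunt tail ends 16 mm behind the axis
- selector_tab (a point): point in the selector's tab, 34 mm out from the axis, at the middle of its thickness, 20 mm above the panel; turns with the dial
- low_heat_mark (a point): the single wavy line printed on the panel, 57 mm from the selector's axis
- full_heat_mark (a point): the three wavy lines printed on the panel, 57 mm from the selector's axis
- thermostat_axis (a point): centre of the thermostat dial, on the panel surface, 136 mm from the selector's axis
- thermostat_tab (a point): point in the thermostat's tab, 34 mm out from the axis, 20 mm above the panel; turns with the dial
- handle (a point): middle of the heater's carrying handle, a round bar across its width (along its y, 244 mm) 90 mm further towards +x than the dials' axes, top at most 53 mm above the panel
- middle_dot (a point): the middle-sized dot printed on the panel, 54 mm from the thermostat's axis (the smallest dot lies on the selector's side, the largest on the other side)
- test_disc: plaster sample disc, 32 mm across, 9 mm high, lying loose on the control panel between the dials near the robot's edge; origin at the centre of its underside. Leave alone
- mould: plaster mould in two halves held by two rubber bands, 101 x 125 mm, 110 mm high, in front of the air outlet; origin at the centre of its underside. Leave alone
- vase_form: turned plaster vase form, 84 mm across, 125 mm high, in front of the air outlet; origin at the centre of its underside. Leave alone
- rasp: rasp with a wooden handle, 270 mm long, lying along its x on the bench beside the heater; origin on the bench near its middle. Leave alone
- bowl: grey plastic mixing bowl, 124 mm across, 70 mm high, on the heater's other side; origin at the centre of its underside. Leave alone
- bucket: white lidded bucket, 190 mm across, 175 mm high; origin at the centre of its underside. Leave alone
- mallet: wooden mallet lying on the bench, 245 mm long, 60 mm high; origin on the bench. Leave alone
- scraper: steel scraper with a wooden handle, lying on the bench, 175 mm long, 18 mm high; origin on the bench. Leave alone

How it is judged:
By the outcome, as a careful person would: the job done as asked, in the order asked, and still so for the second after the job is handed in, with the robot touching nothing.
It also fails if it takes over 72 s, if anything falls off the work surface, if the arm or the gripper's body presses on something with over 40 N, if the wrist force passes 120 N, or if a joint passes its speed limit or range.

ROBOT

A 6-joint arm with a two-finger parallel gripper is mounted at the origin on the work surface. World frame = base frame: x ahead of the robot, y to its left, z up, the work surface at z = 0. Lengths are in m, angles in rad, forces in N, time in s.
With the tool pointing down it reaches from about 0.225 to 0.875 m from the base axis. Payload 3.4 kg.
Tool frame: the origin (TCP) lies between the finger pads; the fingertips stand 8 mm ahead of it and the grasp point (between the pads) lies 11 mm behind it; z points along the fingers, y is the line along which they close (so a half turn about z gives the same grasp; the last joint's range is limited). The gripper opens to 85 mm and grips with 20 to 120 N. Pads are 22 mm wide; open, the fingers measure 114 mm over their backs; the gripper's body (76 mm by 85 mm) begins 54 mm behind the grasp point. The pads swing forward as they close: fully open they stand 13 mm farther back than shut.
Start: joints at [-1.315, 0.276, 1.505, -0, 1.361, -0.121], TCP at [0.212, -0.535, 0.239] pointing down, gripper open.
Joint ranges: [-2.89, 2.89], [-0.75, 2.08], [0.22, 2.7], [-1.18, 4.32], [0.11, 2.71], [-2.7, 2.7]. Speed limits (rad/s): [2.57, 2.57, 3.14, 3.14, 3.14, 3.14].

INTERFACE

Orientations are given as a unit quaternion [w, x, y, z].
In Python, from rig import manip, optics, finder gives the robot as it stands.
- The arm moves only by the tool servo_tool, never from a script. Its argument "increments" is a list of rows, each a list of 7 numbers: the shift along the tool's x, y, z in cm, then the turn, a rotation vector about the tool's x, y, z in degrees, then the closure, from -1 (fully open) to 1 (shut). In form: [[x, y, z, rx, ry, rz, gripper], ...]. A call has exactly 5 rows; each row shifts and turns the commanded pose from where the row before left it, along the tool's axes as they then stand; what a row does not reach is not made up. A row lasts 1/10 s, in which the tool goes at most 50 mm and 8.59 degrees, less where a joint would pass 70% of its speed; a pose out of reach is approached as far as the arm can. A call is refused whole if a number of a shift passes 5 or a number of a turn 8.59, either way. A call with a gripper value outside its range is refused whole. The fingers move at their own pace and stop on an object; "squeeze" is the grip in N (left out, the last holds). Time passes only in rows, so rows that do not move let the fingers close, or fill a call up. It gives the time, the measured TCP pose, the force, the opening and the grip force at its end, in the units of the state.
- manip.get_state(): the state, without advancing time (a new reading comes with each control period).
- optics.get_image(name): name is "side" or "top"; returns the picture (400x640x3 uint8, red, green, blue); there is no depth.
- optics.get_calibration(name): a dict with "fov_y" (degrees; the focal length in pixels is half the picture's height over the tangent of half this angle, whatever the lens; pixels are square), "cx", "cy" (the principal point, pixels), "dist_coeffs" ([k1, k2, p1, p2, k3] as OpenCV has them; the pictures are not rectified), "world_to_cam" (4x4, takes a point from world to camera coordinates). Camera axes: x right, y down, z forward; pixel columns grow to the right and rows downward; lengths in m; the calibration is good to about 2 mm. A picture is of the moment at which its call begins. get_calibration takes no time and is no camera call.
- manip.sign_off(): hands the job in; it is judged then, once.
Trained networks look in the newest picture that a camera, given by its name, has taken for a name from the list of things; names that differ only in an ending like _2 or _b are one class to them, and where a whole thing is asked for, a point or a joint stands for the part that bears it (a point fixed in the world has none). Each returns a list of dicts, best first, with "p" (0 to 1); they miss things now and then, are a little off and sometimes report something else, mostly with a low value. They report only what shows in the picture. A call takes as long as a camera call.
- finder.silhouettes(label, camera): "region" (400x640 bool, what is visible of it) and "box" ([centre column, centre row, width, height] in pixels, round what is visible of it).
- finder.tip_of(label, camera): "at" ([column, row] in pixels: a listed point, or the origin of a listed thing).
The state is a dict: "clock": time; "qpos": joint angles; "qd": joint speeds; "effort": joint torques, N m; "position": TCP position; "ee_rot": TCP orientation; "contact_force": force on the tool from outside, world axes, zero at the start; "moment": the same for the moment, N m; "width": finger opening in m; "gripper_force": force on a finger pad.
Only numpy, scipy, OpenCV 4.12 (cv2) and the standard library are available. Lean on these libraries where they do the work, as an engineer would, in place of code of your own. Each camera call takes 0.05 s, during which the arm holds its last target. There are 200 camera calls.

## Working session

There is one attempt and no reset: what is moved stays moved. The work goes in short steps, Python scripts to look and compute and a tool call to move; the robot and the scene stay as the last step left them, time stands still between calls to the robot, and variables do not carry over. Pictures are saved under pics/ and viewed, at most 10 in all, crops included, and the job is handed in when it is done.

Besides the shell and the picture viewer there is one more tool, called after "Request:" as name(argument=value, ...) on one line, values as JSON. servo_tool: Moves the arm, as the interface text tells. Its arguments: {"type":"object","properties":{"increments":{"type":"array","items":{"type":"array","items":{"type":"number"}}},"squeeze":{"type":"number"}},"required":["increments"]}

```bash
mkdir -p pics; cat > h.py <<'E'
import numpy as np, cv2
from rig import manip, optics, finder
def cal(n):
    c=optics.get_calibration(n); f=200/np.tan(np.radians(c["fov_y"])/2)
    K=np.array([[f,0,c["cx"]],[0,f,c["cy"]],[0,0,1]]); return K,np.array(c["dist_coeffs"],float),np.array(c["world_to_cam"])
def ray(n,uv):
    K,d,T=cal(n); p=cv2.undistortPoints(np.array([[uv]],float),K,d)[0,0]
    R=T[:3,:3]; return -R.T@T[:3,3], R.T@np.array([p[0],p[1],1])
def onz(n,uv,z):
    o,r=ray(n,uv); return o+r*(z-o[2])/r[2]
def proj(n,P):
    K,d,T=cal(n); return cv2.projectPoints(np.atleast_2d(np.array(P,float)),cv2.Rodrigues(T[:3,:3])[0],T[:3,3],K,d)[0][:,0]
def save(n,name):
    im=optics.get_image(n); cv2.imwrite(f"pics/{name}.png",im[...,::-1]); return im
E
python3 - <<'E'
from h import *
for n in("top","side"):
    save(n,n+"0"); o,_=ray(n,(320,200)); print(n,o.round(3))
    for l in "selector_axis selector_tab low_heat_mark full_heat_mark thermostat_axis thermostat_tab middle_dot handle test_disc heater".split():
        r=finder.tip_of(l,n)[:2]
        zz={"selector_tab":.235,"thermostat_tab":.235,"handle":.26,"heater":0}.get(l,.215)
        print(l,[(np.round(q["at"],1),round(q["p"],2),onz(n,q["at"],zz).round(4)) for q in r])
s=manip.get_state();print(s)
E
```

```text
top [ 0.326 -0.071  1.372]
selector_axis [(array([273. , 200.2]), 0.61, array([0.5278, 0.0769, 0.215 ]))]
selector_tab [(array([268.3, 188. ]), 0.51, array([0.5604, 0.0899, 0.235 ])), (array([329.9, 169.2]), 0.41, array([ 0.6219, -0.09  ,  0.235 ]))]
low_heat_mark [(array([283.6, 187.4]), 0.71, array([0.5675, 0.047 , 0.215 ])), (array([273.2, 201.7]), 0.2, array([0.5233, 0.0761, 0.215 ]))]
full_heat_mark [(array([291.5, 198.7]), 0.64, array([0.5337, 0.022 , 0.215 ]))]
thermostat_axis [(array([313.6, 209.3]), 0.7, array([ 0.5035, -0.0447,  0.215 ]))]
thermostat_tab [(array([326.6, 215.1]), 0.75, array([ 0.4843, -0.0834,  0.235 ]))]
middle_dot [(array([318. , 194.3]), 0.78, array([ 0.549 , -0.0565,  0.215 ]))]
handle [(array([301.4, 176.5]), 0.69, array([ 0.5915, -0.0077,  0.26  ]))]
test_disc [(array([288.9, 198.8]), 0.45, array([0.5332, 0.0297, 0.215 ])), (array([287.2, 226.9]), 0.39, array([0.4492, 0.0314, 0.215 ]))]
heater []
side [0.225 1.018 0.997]
selector_axis [(array([316.1, 217.5]), 0.6, array([0.5232, 0.0876, 0.215 ]))]
selector_tab [(array([308.6, 210.7]), 0.68, array([0.54
[... 911 characters left out ...]
1.1, 'qpos': array([-1.31500201e+00,  2.75900403e-01,  1.50488431e+00,  1.22417452e-05,
        1.36071363e+00, -1.21041345e-01]), 'qd': array([-7.16460828e-04, -4.94734729e-04,  1.24992546e-04, -7.50147098e-04,
       -5.98369581e-04, -5.83742394e-05]), 'effort': array([-8.33135146e-04, -4.16666186e+01, -2.46099812e+01, -1.14616087e-04,
        1.20912759e-04,  7.62794201e-07]), 'position': array([ 0.21157447, -0.53469827,  0.23933405]), 'ee_rot': array([4.66446453e-05, 9.82302050e-01, 1.87303709e-01, 9.14748741e-06]), 'contact_force': array([ 0.29845591, -0.36362578, -0.5201062 ]), 'moment': array([ 0.04053633, -0.00038162,  0.03002385]), 'gripper_force': 0.0, 'width': 0.08549775042332382}
```

```bash
python3 - <<'E'
import cv2,numpy as np
a=cv2.imread("pics/top0.png");b=cv2.imread("pics/side0.png")
c=cv2.resize(a[145:245,235:365],None,fx=6,fy=6,interpolation=cv2.INTER_CUBIC);cv2.imwrite("pics/topc.png",c)
c=cv2.resize(b[155:255,260:390],None,fx=6,fy=6,interpolation=cv2.INTER_CUBIC);cv2.imwrite("pics/sidec.png",c)
E
```

```text
(no output)
```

View pics/topc.png

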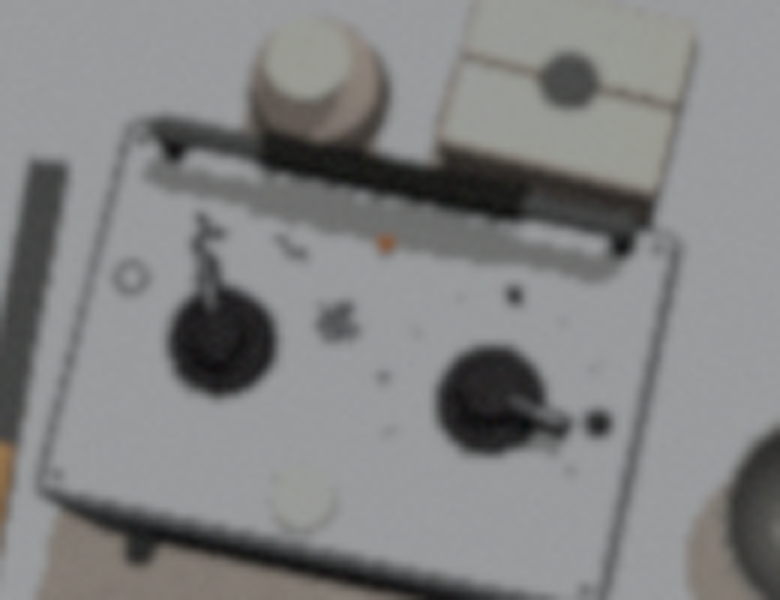

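View pics/sidec.png

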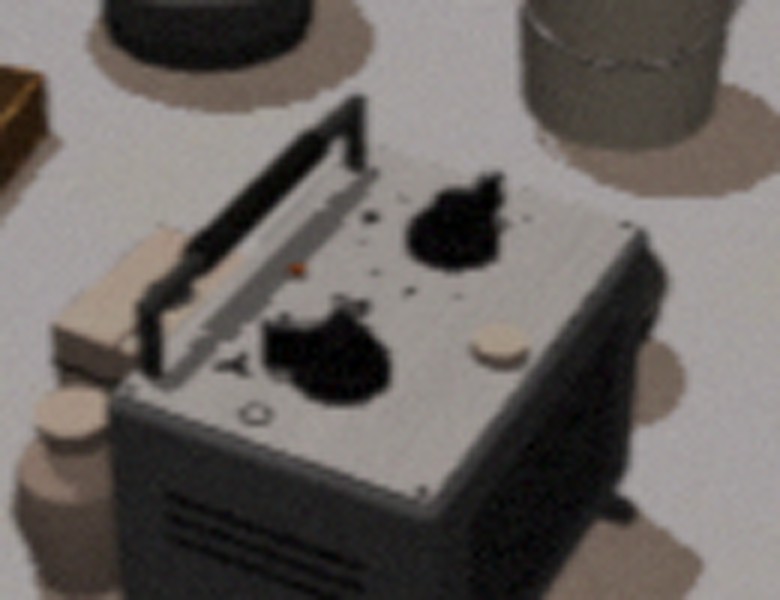

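View pics/top0.png

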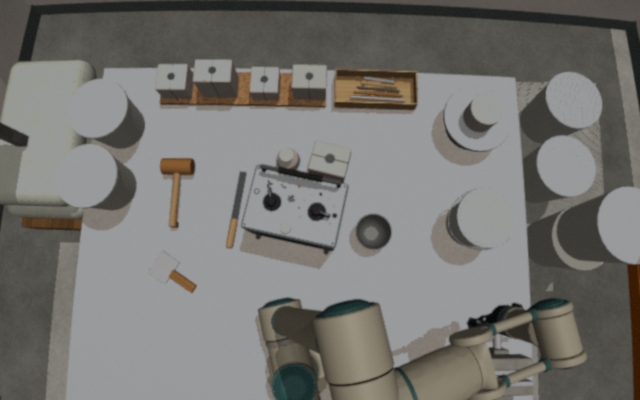

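```bash
cat > fit.py <<'E'
from h import *
from scipy.optimize import least_squares
def full(c,o): return (np.array(c)+.5)/6-.5+np.array(o)
S=lambda a:("s",.057,a); 
top=[((131,277),S(1.178),0),((208,228),S(.393),0),((292,246),S(-.393),0),((338,322),S(-1.178),0),((383,377),("t",.054,1.571),0),((514,295),("t",.054,0),0),((598,423),("t",.054,-1.571),0),((222,341),("s",0,0),.009),((492,400),("t",0,0),.009)]
side=[((256,413),S(1.178),0),((235,366),S(.393),0),((352,305),S(-1.178),0),((371,217),("t",.054,0),0),((410,292),("t",.054,1.571),0)]
def W(p,l,h=0):
    k,r,a=l; v=np.array([p[3]+r*np.cos(a),(.068 if k=="s" else -.068)+r*np.sin(a)])
    c,s=np.cos(p[2]),np.sin(p[2]); return [p[0]+c*v[0]-s*v[1],p[1]+s*v[0]+c*v[1],.215+h]
# p[3]=0: origin taken at dials' mid line
def res(q,each=False):
    p=[q[0],q[1],q[2],0]; out=[]
    for n,L,o in(("top",top,(235,145)),("side",side,(260,155))):
        P=proj(n,[W(p,l,h) for _,l,h in L]); U=np.array([full(c,o) for c,_,_ in L]); out.append(P-U)
    return np.vstack(out).ravel()
if __name__=="__main__":
    r=least_squares(res,[.52,.01,-.2],loss="soft_l1"); p=[*r.x,0]; print(r.x,res(r.x).reshape(-1,2).round(2).tolist())
    for k in"st": print(k,np.round(W(p,(k,0,0)),4))
    for n,o in(("top",(235,145)),("side",(260,155))):
      for k in "st":
        best=finder.tip_of("selector_tab" if k=="s" else "thermostat_tab",n)
        for q in best[:2]:
            w=onz(n,q["at"],.235)-np.array(W(p,(k,0,0))); ang=np.arctan2(w[1],w[0])-p[2]
            print(n,k,q["p"],"r",np.hypot(*w[:2]).round(3),"ang",round(ang,3),"val",round((1.178 if k=="s" else 2.094)-ang,3))
    for c in((568,430),(210,262)):
        w=onz("top",full(c,(235,145)),.243); k="t" if c[0]>400 else "s"; d=w-np.array(W(p,(k,0,0))); print(k,np.hypot(*d[:2]),np.arctan2(d[1],d[0])-p[2])
    print("handle",[np.round(np.array(W([*r.x,.09],("s",0,0)))[:2]+s*0,3) for s in(1,)])
E
python3 fit.py
```

```text
[ 0.51104279  0.01367139 -0.19513324] [[0.07, -0.2], [-0.31, 0.33], [-0.19, 0.43], [-0.24, -0.14], [0.18, -0.11], [0.11, 0.02], [-0.06, 0.12], [-0.18, -0.59], [-0.25, -0.46], [0.15, -0.23], [0.26, -0.6], [0.06, 0.16], [0.15, -0.22], [0.21, -0.41]]
s [0.5242 0.0804 0.215 ]
t [ 0.4979 -0.053   0.215 ]
top s 0.51 r 0.037 ang 0.453 val 0.725
top s 0.41 r 0.196 ang -0.855 val 2.033
top t 0.75 r 0.033 ang -1.796 val 3.89
side s 0.68 r 0.025 ang 0.39 val 0.788
side s 0.55 r 0.106 ang 1.149 val 0.029
side t 0.72 r 0.039 ang -1.688 val 3.782
t 0.04190795987477777 -1.8144327384949004
s 0.034145005496922225 0.33056047812241635
handle [array([0.613, 0.063])]
```

```bash
cat > plan.py <<'E'
from h import *
from scipy.spatial.transform import Rotation as Ro
SEL=np.array([.5242,.0804]);TH=np.array([.4979,-.053]);YAW=-.195
def down(a): return Ro.from_matrix(np.array([[np.cos(a),np.sin(a),0],[np.sin(a),-np.cos(a),0],[0,0,-1]]))
def state():
    s=manip.get_state(); w,x,y,z=s["ee_rot"]; return np.array(s["position"]),Ro.from_quat([x,y,z,w])
def finger(c,psi,off,z,r=.036):  # y outward at world angle psi, off: ccw offset
    p=c+r*np.array([np.cos(psi),np.sin(psi)])+off*np.array([-np.sin(psi),np.cos(psi)]); return np.array([*p,z]),down(psi+np.pi/2)
def rows(targets,p=None,R=None,g=1):
    # targets: list of (pos,Rot,nrows)
    if p is None: p,R=state()
    for P,Q,n in targets:
        dr=(R.inv()*Q).as_rotvec()/n; dp=(P-p)/n
        for i in range(n):
            t=[*np.round(R.inv().apply(dp)*100,2),*np.round(np.degrees(dr),2),g]; print([float(v) for v in t])
            p=p+R.apply(np.array(t[:3])/100); R=R*Ro.from_rotvec(np.radians(t[3:6]))
    return p,R
E
python3 - <<'E'
from plan import *
p,R=state()
P1,Q1=finger(SEL,YAW+.393,.0235,.34)
a=np.array([.25,-.45,.40])
mid=lambda f:Ro.from_rotvec(Q1.as_rotvec()) 
from scipy.spatial.transform import Slerp
S=Slerp([0,1],Ro.concatenate([R,Q1]))
print(P1)
rows([(a,S(.2),5),((a+P1)/2*[1,1,0]+[0,0,.4],S(.55),7),(P1,S(1),8)],p,R)
E
```

```text
[0.55487397 0.11052237 0.34      ]
[1.34, -1.29, -3.21, 0.0, 0.0, -3.19, 1.0]
[1.41, -1.22, -3.21, 0.0, 0.0, -3.19, 1.0]
[1.47, -1.14, -3.21, 0.0, 0.0, -3.19, 1.0]
[1.53, -1.05, -3.21, 0.0, 0.0, -3.19, 1.0]
[1.59, -0.96, -3.21, 0.0, 0.0, -3.19, 1.0]
[4.17, -1.85, -0.0, 0.0, 0.0, -3.99, 1.0]
[4.29, -1.55, -0.0, 0.0, 0.0, -3.99, 1.0]
[4.38, -1.25, -0.0, 0.0, 0.0, -3.99, 1.0]
[4.46, -0.94, -0.0, 0.0, 0.0, -3.99, 1.0]
[4.51, -0.63, -0.0, 0.0, 0.0, -3.99, 1.0]
[4.55, -0.32, -0.0, 0.0, 0.0, -3.99, 1.0]
[4.56, 0.0, -0.0, 0.0, 0.0, -3.99, 1.0]
[3.98, 0.28, 0.75, 0.0, 0.0, -4.48, 1.0]
[3.94, 0.59, 0.75, 0.0, 0.0, -4.48, 1.0]
[3.89, 0.89, 0.75, 0.0, 0.0, -4.48, 1.0]
[3.8, 1.2, 0.75, 0.0, 0.0, -4.48, 1.0]
[3.7, 1.49, 0.75, 0.0, 0.0, -4.48, 1.0]
[3.57, 1.77, 0.75, 0.0, 0.0, -4.48, 1.0]
[3.42, 2.05, 0.75, 0.0, 0.0, -4.48, 1.0]
[3.25, 2.31, 0.75, 0.0, 0.0, -4.48, 1.0]
```

Request:
servo_tool(increments=[[1.3,-1.3,-3.2,0,0,-3.2,1],[1.4,-1.2,-3.2,0,0,-3.2,1],[1.5,-1.1,-3.2,0,0,-3.2,1],[1.5,-1.0,-3.2,0,0,-3.2,1],[1.6,-1.0,-3.2,0,0,-3.2,1]], squeeze=20)

```text
clock: 1.8
position: [0.25, -0.4499, 0.4007]
ee_rot: [0.0, 0.946, 0.323, 0.0]
contact_force: [0.3, 0.1, -0.6]
width: 0.0123
gripper_force: 0.0
```

Request:
servo_tool(increments=[[4.2,-1.9,0,0,0,-4,1],[4.3,-1.5,0,0,0,-4,1],[4.4,-1.2,0,0,0,-4,1],[4.5,-0.9,0,0,0,-4,1],[4.5,-0.6,0,0,0,-4,1]])

```text
clock: 2.3
position: [0.3607, -0.2488, 0.3995]
ee_rot: [0.0, 0.876, 0.483, 0.0]
contact_force: [0.7, 0.3, 0.2]
width: -0.0002
gripper_force: 0.0
```

Request:
servo_tool(increments=[[4.5,-0.3,0,0,0,-4,1],[4.5,0,0,0,0,-4,1],[4,0.3,0.7,0,0,-4.5,1],[3.9,0.6,0.7,0,0,-4.5,1],[3.9,0.9,0.7,0,0,-4.5,1]])

```text
clock: 2.8
position: [0.4609, -0.0647, 0.3783]
ee_rot: [0.0, 0.77, 0.638, 0.0]
contact_force: [0.4, 0.1, -0.4]
width: 0.0005
gripper_force: 0.0
```

Request:
servo_tool(increments=[[3.8,1.2,0.7,0,0,-4.5,1],[3.7,1.5,0.7,0,0,-4.5,1],[3.6,1.8,0.7,0,0,-4.5,1],[3.4,2,0.7,0,0,-4.5,1],[3.2,2.3,0.7,0,0,-4.5,1]])

```text
clock: 3.3
position: [0.5554, 0.1103, 0.3431]
ee_rot: [0.0, 0.631, 0.776, 0.0]
contact_force: [0.5, -0.3, 0.4]
width: 0.0002
gripper_force: 0.0
```

```bash
python3 - <<'E'
from plan import *
from scipy.spatial.transform import Rotation
p,R=state(); s=manip.get_state(); print(p,s["qpos"].round(2),s["width"],s["clock"])
P1,Q1=finger(SEL,YAW+.393,.0235,.30)
rows([(P1,Q1,5)],p,R)
b=save("side","side1"); uv=proj("side",[p+[0,0,-.008],p])
print(uv)
u,v=uv[0].astype(int); c=cv2.resize(b[v-60:v+40,u-60:u+60,::-1],None,fx=6,fy=6,interpolation=cv2.INTER_CUBIC)
for q in uv: cv2.circle(c,tuple(((q-[u-60,v-60]+.5)*6).astype(int)),4,(0,0,255),-1)
cv2.imwrite("pics/side1c.png",c)
E
```

```text
[0.55540609 0.11028512 0.34308259] [ 0.07  0.22  1.33 -0.    1.59 -0.13] 0.00017456364209524915 3.3
[0.01, -0.01, 0.86, 0.0, 0.0, 0.09, 1.0]
[0.01, -0.01, 0.86, 0.0, 0.0, 0.09, 1.0]
[0.01, -0.01, 0.86, 0.0, 0.0, 0.09, 1.0]
[0.01, -0.01, 0.86, 0.0, 0.0, 0.09, 1.0]
[0.01, -0.01, 0.86, 0.0, 0.0, 0.09, 1.0]
[[303.45783785 188.8394748 ]
 [303.39586968 186.63884206]]
```

View pics/side1c.png

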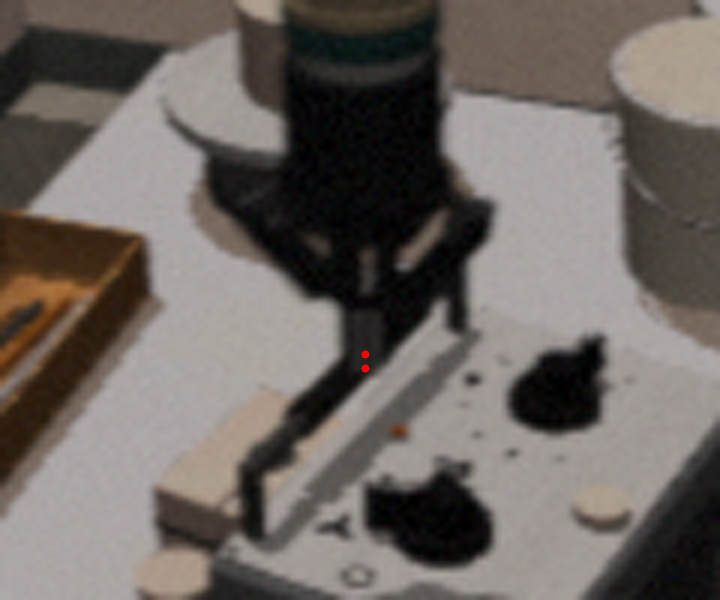

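Request:
servo_tool(increments=[[0,0,2,0,0,0,1],[0,0,2,0,0,0.4,1],[0,0,2,0,0,0,1],[0,0,1.5,0,0,0,1],[0,0,1,0,0,0,1]])

```text
clock: 3.85
position: [0.5543, 0.1085, 0.257]
ee_rot: [-0.001, 0.635, 0.773, -0.001]
contact_force: [0.4, -0.3, 0.6]
width: 0.0003
gripper_force: 0.0
```

Request:
servo_tool(increments=[[0,0,0.8,0,0,0,1],[0,0,0.6,0,0,0,1],[0,0,0.5,0,0,0,1],[0,0,0,0,0,0,1],[0,0,0,0,0,0,1]])

```text
clock: 4.35
position: [0.5551, 0.1086, 0.2397]
ee_rot: [0.0, 0.635, 0.773, 0.0]
contact_force: [0.0, 0.4, 0.0]
width: -0.0002
gripper_force: 0.0
```

```bash
python3 - <<'E'
from plan import *
s=manip.get_state(); print(s["position"],s["contact_force"])
psi=YAW+.393
# close 7mm gap then arc
rows([(*finger(SEL,psi,.0165,.238),3)]+[(*finger(SEL,psi-.04*i,.0155,.238),1) for i in range(1,13)])
E
```

```text
[0.55514345 0.10860556 0.23965979] [0.0212238  0.44002752 0.01925029]
[-0.17, 0.0, 0.06, 0.01, 0.0, -0.05, 1.0]
[-0.17, 0.0, 0.06, 0.01, 0.0, -0.05, 1.0]
[-0.17, 0.0, 0.06, 0.01, 0.0, -0.05, 1.0]
[-0.24, 0.07, -0.01, 0.01, 0.01, 2.28, 1.0]
[-0.15, 0.06, -0.0, 0.0, 0.0, 2.3, 1.0]
[-0.14, 0.06, -0.0, 0.0, 0.0, 2.29, 1.0]
[-0.15, 0.06, -0.0, 0.0, 0.0, 2.29, 1.0]
[-0.14, 0.06, -0.0, 0.0, 0.0, 2.29, 1.0]
[-0.15, 0.06, -0.0, 0.0, 0.0, 2.29, 1.0]
[-0.14, 0.06, -0.0, 0.0, 0.0, 2.3, 1.0]
[-0.15, 0.06, -0.0, 0.0, 0.0, 2.29, 1.0]
[-0.14, 0.05, -0.0, 0.0, 0.0, 2.29, 1.0]
[-0.15, 0.06, -0.0, 0.0, 0.0, 2.29, 1.0]
[-0.14, 0.06, -0.0, 0.0, 0.0, 2.29, 1.0]
[-0.15, 0.06, -0.0, 0.0, 0.0, 2.29, 1.0]
```

Request:
servo_tool(increments=[[-0.17,0,0.05,0,0,0,1],[-0.17,0,0.05,0,0,0,1],[-0.17,0,0.05,0,0,0,1],[-0.24,0.07,0,0,0,2.3,1],[-0.15,0.06,0,0,0,2.3,1]])

```text
clock: 4.85
position: [0.5579, 0.101, 0.2382]
ee_rot: [-0.001, 0.666, 0.746, 0.001]
contact_force: [-0.5, 4.1, 2.2]
width: 0.0002
gripper_force: 1.4
```

Request:
servo_tool(increments=[[-0.15,0.06,0,0,0,2.3,1],[-0.15,0.06,0,0,0,2.3,1],[-0.15,0.06,0,0,0,2.3,1],[-0.15,0.06,0,0,0,2.3,1],[-0.15,0.06,0,0,0,2.3,1]])

```text
clock: 5.35
position: [0.5611, 0.0928, 0.238]
ee_rot: [-0.0, 0.737, 0.676, 0.0]
contact_force: [-0.6, 1.5, -0.1]
width: 0.0001
gripper_force: 0.4
```

Request:
servo_tool(increments=[[-0.15,0.06,0,0,0,2.3,1],[-0.15,0.06,0,0,0,2.3,1],[-0.1,0.04,0,0,0,1.5,1],[0,0,0,0,0,0,1],[0,0,0,0,0,0,1]])

```text
clock: 5.85
position: [0.5623, 0.0884, 0.2378]
ee_rot: [0.0, 0.772, 0.636, -0.0]
contact_force: [-0.1, -0.5, -0.6]
width: 0.0
gripper_force: 0.0
```

```bash
python3 - <<'E'
from plan import *
for n in("top","side"):
    im=save(n,n+"2")
    for q in finder.tip_of("selector_tab",n)[:2]:
        w=onz(n,q["at"],.235)[:2]-SEL; print(n,q["p"],np.hypot(*w),1.178-(np.arctan2(w[1],w[0])-YAW))
a=cv2.imread("pics/side2.png");cv2.imwrite("pics/side2c.png",cv2.resize(a[175:255,270:370],None,fx=6,fy=6,interpolation=cv2.INTER_CUBIC))
E
```

```text
top 0.68 0.02453973613578107 1.6803388591795037
side 0.66 0.04266418868886814 1.7889964474394835
```

View pics/side2c.png

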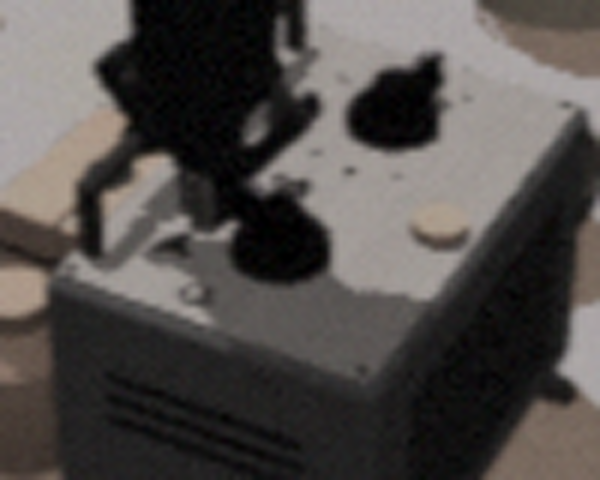

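The finger stands clear at about (205,210), and the selector tab now points towards the low mark, having snapped ahead. I'll back off and lift.

Request:
servo_tool(increments=[[0.6,0,0,0,0,0,1],[0.6,0,-0.5,0,0,0,1],[0,0,-3,0,0,0,1],[0,0,-4,0,0,0,1],[0,0,-4,0,0,0,1]])

```text
clock: 6.55
position: [0.5643, 0.101, 0.3541]
ee_rot: [-0.0, 0.771, 0.636, -0.0]
contact_force: [0.1, 0.1, -0.3]
width: 0.0003
gripper_force: 0.0
```

```bash
python3 - <<'E'
from plan import *
from scipy.spatial.transform import Slerp
p,R=state(); s=manip.get_state(); print(p,s["qpos"].round(2))
psi=YAW-1.80
P,Q=finger(TH,psi,-.0245,.33)
print(P)
a0=np.arctan2(R.as_matrix()[1,0],R.as_matrix()[0,0]); a1=psi+np.pi/2; print(a0,a1)
m=(p+P)/2; m[2]=.36
rows([(m,down((a0+a1)/2),8),(P,down(a1),7)],p,R)
E
```

```text
[0.56429501 0.10097279 0.3541044 ] [0.06 0.23 1.29 0.   1.62 0.25]
[ 0.46075409 -0.07572512  0.33      ]
1.3793183535417042 -0.42420367320510355
[-1.21, -0.43, -0.07, -0.0, 0.0, 6.46, 1.0]
[-1.25, -0.29, -0.07, -0.0, 0.0, 6.46, 1.0]
[-1.27, -0.14, -0.07, -0.0, 0.0, 6.46, 1.0]
[-1.28, -0.0, -0.07, -0.0, 0.0, 6.46, 1.0]
[-1.27, 0.14, -0.07, -0.0, 0.0, 6.46, 1.0]
[-1.25, 0.29, -0.07, -0.0, 0.0, 6.46, 1.0]
[-1.21, 0.42, -0.07, -0.0, 0.0, 6.46, 1.0]
[-1.15, 0.56, -0.07, -0.0, 0.0, 6.46, 1.0]
[-1.24, 0.78, 0.42, -0.0, 0.01, 7.38, 1.0]
[-1.13, 0.93, 0.42, -0.0, 0.01, 7.38, 1.0]
[-1.0, 1.07, 0.42, -0.0, 0.01, 7.38, 1.0]
[-0.85, 1.19, 0.42, -0.0, 0.01, 7.38, 1.0]
[-0.69, 1.29, 0.42, -0.0, 0.01, 7.38, 1.0]
[-0.52, 1.37, 0.42, -0.0, 0.01, 7.38, 1.0]
[-0.34, 1.42, 0.42, -0.0, 0.01, 7.38, 1.0]
```

Request:
servo_tool(increments=[[-1.2,-0.4,0,0,0,6.5,1],[-1.2,-0.3,0,0,0,6.5,1],[-1.3,-0.1,0,0,0,6.5,1],[-1.3,0,0,0,0,6.5,1],[-1.3,0.1,0,0,0,6.5,1]])

```text
clock: 7.05
position: [0.5319, 0.0452, 0.3533]
ee_rot: [0.0, 0.92, 0.393, 0.0]
contact_force: [0.5, 0.4, 0.5]
width: -0.0001
gripper_force: 0.0
```

Request:
servo_tool(increments=[[-1.2,0.3,0,0,0,6.5,1],[-1.2,0.4,0,0,0,6.5,1],[-1.2,0.6,0,0,0,6.5,1],[-1.2,0.8,0.3,0,0,7.4,1],[-1.1,0.9,0.3,0,0,7.4,1]])

```text
clock: 7.55
position: [0.4982, -0.0128, 0.3473]
ee_rot: [0.0, 0.995, 0.104, 0.0]
contact_force: [0.1, 0.4, 0.6]
width: -0.0001
gripper_force: 0.0
```

Request:
servo_tool(increments=[[-1.0,1.1,0.3,0,0,7.4,1],[-0.9,1.2,0.3,0,0,7.4,1],[-0.7,1.3,0.3,0,0,7.4,1],[-0.5,1.4,0.3,0,0,7.4,1],[-0.3,1.4,0.3,0,0,7.4,1]])

```text
clock: 8.05
position: [0.4607, -0.0765, 0.3322]
ee_rot: [-0.0, 0.976, -0.217, 0.0]
contact_force: [-0.2, 0.1, -0.5]
width: 0.0
gripper_force: 0.0
```

```bash
python3 - <<'E'
from plan import *
p,R=state(); s=manip.get_state(); print(p,s["qpos"].round(2))
t=save("top","top3");b=save("side","side3")
for n in("top","side"):
  for l,c,k in(("selector_tab",SEL,1.178),("thermostat_tab",TH,2.094)):
    for q in finder.tip_of(l,n)[:1]:
        w=onz(n,q["at"],.235)[:2]-c; print(n,l,q["p"],np.hypot(*w),k-(np.arctan2(w[1],w[0])-YAW))
c=np.vstack([cv2.resize(x,(600,300),interpolation=cv2.INTER_CUBIC) for x in(t[170:230,250:370,::-1],b[170:230,260:380,::-1])])
cv2.imwrite("pics/both3.png",c)
psi=YAW-1.80
rows([(*finger(TH,psi,-.0245,.30),1),(*finger(TH,psi,-.0245,.238),4)],p,R)
E
```

```text
[ 0.46071957 -0.07653673  0.3321971 ] [-0.31  0.07  1.54  0.    1.53  1.69]
top selector_tab 0.85 0.03929545139434968 1.4841450890326664
top thermostat_tab 0.16 0.08050364536255039 0.6993934925407486
side selector_tab 0.49 0.15360254500852735 2.8066090822898913
side thermostat_tab 0.69 0.0328449048905873 4.047750743170011
[-0.03, -0.07, 3.22, -0.01, -0.05, -0.78, 1.0]
[-0.0, -0.0, 1.55, -0.0, 0.0, 0.0, 1.0]
[-0.0, -0.0, 1.55, -0.0, 0.0, 0.0, 1.0]
[-0.0, -0.0, 1.55, -0.0, 0.0, 0.0, 1.0]
[-0.0, -0.0, 1.55, -0.0, 0.0, 0.0, 1.0]
```

View pics/both3.png

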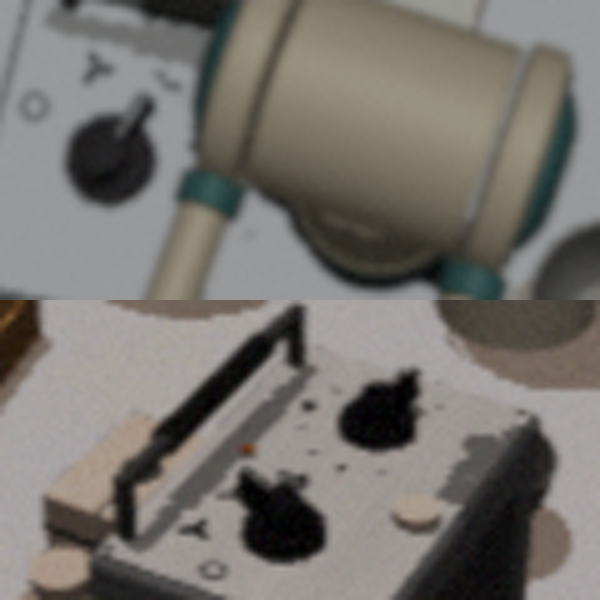

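Selector is at low (tab points at the single wavy mark at about (165,80) in the top crop). Thermostat tab is untouched, so I'll descend beside it.

Request:
servo_tool(increments=[[0,-0.1,2.5,0,0,-0.8,1],[0,0,2.5,0,0,0,1],[0,0,2,0,0,0,1],[0,0,1,0,0,0,1],[0,0,0,0,0,0,1]])

```text
clock: 8.85
position: [0.4608, -0.0749, 0.2507]
ee_rot: [-0.0, 0.978, -0.207, -0.001]
contact_force: [0.7, 0.5, 0.7]
width: 0.0
gripper_force: 0.0
```

Request:
servo_tool(increments=[[0,0,0.5,0,0,0,1],[0,0,0.5,0,0,0,1],[0,0,0.3,0,0,0,1],[0,0,0,0,0,0,1],[0,0,0,0,0,0,1]])

```text
clock: 9.35
position: [0.4613, -0.0757, 0.239]
ee_rot: [0.0, 0.978, -0.208, 0.0]
contact_force: [-0.3, -1.0, -0.3]
width: -0.0003
gripper_force: 0.0
```

```bash
python3 - <<'E'
from plan import *
psi=YAW-1.80
p,R=state();print(p)
rows([(*finger(TH,psi,-.0155,.238),4)]+[(*finger(TH,psi+.08*i,-.0155,.238),1) for i in range(1,8)])
E
```

```text
[ 0.46132582 -0.07565712  0.23903476]
[0.21, 0.01, 0.03, -0.0, -0.01, 0.07, 1.0]
[0.21, 0.01, 0.03, -0.0, -0.01, 0.07, 1.0]
[0.21, 0.01, 0.03, -0.0, -0.01, 0.07, 1.0]
[0.21, 0.01, 0.03, -0.0, -0.01, 0.07, 1.0]
[0.3, 0.1, -0.02, -0.0, 0.01, -4.57, 1.0]
[0.3, 0.12, 0.0, -0.0, -0.0, -4.59, 1.0]
[0.29, 0.11, 0.0, -0.0, -0.0, -4.58, 1.0]
[0.29, 0.11, 0.0, -0.0, -0.0, -4.58, 1.0]
[0.29, 0.11, 0.0, 0.0, -0.0, -4.59, 1.0]
[0.3, 0.12, 0.0, 0.0, -0.0, -4.58, 1.0]
[0.29, 0.11, 0.0, 0.0, -0.0, -4.59, 1.0]
```

Request:
servo_tool(increments=[[0.2,0,0,0,0,0,1],[0.2,0,0,0,0,0,1],[0.2,0,0.1,0,0,0,1],[0.2,0,0,0,0,0,1],[0.3,0.1,0,0,0,-4.6,1]])

```text
clock: 9.85
position: [0.4708, -0.0809, 0.2377]
ee_rot: [-0.0, 0.986, -0.168, -0.0]
contact_force: [-2.3, 1.4, 1.5]
width: -0.0002
gripper_force: 0.7
```

Request:
servo_tool(increments=[[0.3,0.12,0,0,0,-4.6,1],[0.29,0.11,0,0,0,-4.6,1],[0.29,0.11,0,0,0,-4.6,1],[0.29,0.11,0,0,0,-4.6,1],[0.29,0.11,0,0,0,-4.6,1]])

```text
clock: 10.35
position: [0.4836, -0.0893, 0.2377]
ee_rot: [0.0, 0.999, 0.033, -0.001]
contact_force: [-1.4, -0.2, 1.6]
width: 0.0001
gripper_force: 0.8
```

Request:
servo_tool(increments=[[0.3,0.12,0,0,0,-4.6,1],[0.29,0.11,0,0,0,-4.6,1],[0.29,0.11,0,0,0,-4.6,1],[0.29,0.11,0,0,0,-4.6,1],[0.29,0.11,0,0,0,-4.6,1]])

```text
clock: 10.85
position: [0.4993, -0.0921, 0.2377]
ee_rot: [0.001, 0.973, 0.232, -0.001]
contact_force: [-0.3, -1.3, 0.6]
width: 0.0002
gripper_force: 0.9
```

```bash
python3 - <<'E'
from plan import *
p,R=state();M=R.as_matrix();print(p,np.arctan2(M[1,0],M[0,0])-np.pi/2-YAW)
rel=-1.8+.08*11
print(rel,finger(TH,YAW+rel,-.0155,.238)[0])
rows([(*finger(TH,YAW+rel+.08*i,-.0155,.238),1) for i in range(1,11)])
E
```

```text
[ 0.4993194  -0.09214237  0.23774264] -0.908493029081934
-0.92 [ 0.49982877 -0.09214754  0.238     ]
[0.34, 0.14, -0.03, 0.06, 0.1, -3.92, 1.0]
[0.29, 0.11, 0.0, -0.0, -0.0, -4.59, 1.0]
[0.29, 0.11, 0.0, -0.0, -0.0, -4.58, 1.0]
[0.29, 0.12, 0.0, -0.0, -0.0, -4.59, 1.0]
[0.3, 0.11, 0.0, -0.0, -0.0, -4.58, 1.0]
[0.29, 0.11, 0.0, -0.0, -0.0, -4.58, 1.0]
[0.29, 0.11, 0.0, 0.0, -0.0, -4.59, 1.0]
[0.29, 0.12, 0.0, 0.0, -0.0, -4.58, 1.0]
[0.3, 0.11, 0.0, 0.0, -0.0, -4.58, 1.0]
[0.29, 0.11, 0.0, 0.0, -0.0, -4.59, 1.0]
```

Tracking well; 9 rows to rel −0.2, then look.

Request:
servo_tool(increments=[[0.34,0.13,0,0,0,-4.2,1],[0.29,0.11,0,0,0,-4.6,1],[0.29,0.11,0,0,0,-4.6,1],[0.29,0.12,0,0,0,-4.6,1],[0.3,0.11,0,0,0,-4.6,1]])

```text
clock: 11.35
position: [0.5154, -0.0884, 0.2378]
ee_rot: [0.001, 0.909, 0.418, -0.0]
contact_force: [-0.3, -2.3, 0.5]
width: -0.0
gripper_force: 0.9
```

Request:
servo_tool(increments=[[0.29,0.11,0,0,0,-4.6,1],[0.29,0.11,0,0,0,-4.6,1],[0.29,0.12,0,0,0,-4.6,1],[0.29,0.11,0,0,0,-4.6,1],[0,0,0,0,0,0,1]])

```text
clock: 11.85
position: [0.5258, -0.0806, 0.2378]
ee_rot: [0.001, 0.831, 0.556, -0.0]
contact_force: [1.6, -0.7, 0.2]
width: -0.0004
gripper_force: 0.4
```

```bash
python3 - <<'E'
from plan import *
p,R=state();M=R.as_matrix();psi=np.arctan2(M[1,0],M[0,0])-np.pi/2
e=p[:2]-TH; print("angle",psi-YAW,"radial",e@[np.cos(psi),np.sin(psi)],"off",e@[-np.sin(psi),np.cos(psi)])
b=save("side","side4")
for q in finder.tip_of("thermostat_tab","side")[:1]:
    w=onz("side",q["at"],.235)[:2]-TH; print(q["p"],np.hypot(*w),2.094-(np.arctan2(w[1],w[0])-YAW))
# marks check: where middle dot & expected tab axis project
a=(b[155:235,290:390,::-1]).copy(); c=cv2.resize(a,None,fx=7,fy=7,interpolation=cv2.INTER_CUBIC)
def P(r,z,a=0):
    w=[*(TH+r*np.array([np.cos(YAW+a),np.sin(YAW+a)])),z]; q=proj("side",[w])[0]; return tuple(((q-[290,155]+.5)*7).astype(int))
for r,z,a in((.042,.245,0),(.054,.215,0),(.042,.245,-.2)): cv2.circle(c,P(r,z,a),3,(0,0,255),-1)
cv2.imwrite("pics/side4c.png",c)
for rel in(0,): rows([(*finger(TH,YAW+rel-.2+.05*i,-.0155,.238),1) for i in range(0,5)])
E
```

```text
angle -0.1960947451151745 radial 0.03635632599117763 off -0.014901703551676386
0.47 0.03296294515862816 2.4736268641781134
[-0.07, 0.01, -0.03, 0.0, 0.02, 0.13, 1.0]
[0.18, 0.08, 0.0, 0.0, 0.0, -2.87, 1.0]
[0.18, 0.07, 0.0, 0.0, 0.0, -2.86, 1.0]
[0.18, 0.07, 0.0, 0.0, 0.0, -2.87, 1.0]
[0.19, 0.08, 0.0, 0.0, 0.0, -2.86, 1.0]
```

View pics/side4c.png

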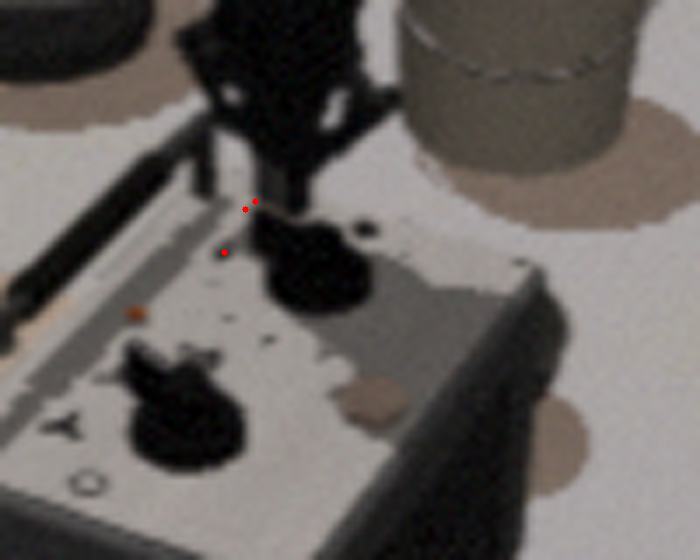

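Finger holds the tab at about −0.2 rad; the heater fit lands on the middle dot at (225,252). I'll push most of the remainder, then clear the view and measure.

Request:
servo_tool(increments=[[0.14,0.08,0,0,0,-2.9,1],[0.18,0.07,0,0,0,-2.9,1],[0.15,0.06,0,0,0,-2.3,1],[0,0,0,0,0,0,1],[0,0,0,0,0,0,1]])

```text
clock: 12.45
position: [0.5287, -0.0767, 0.2378]
ee_rot: [0.0, 0.79, 0.613, -0.0]
contact_force: [0.1, -0.4, -0.2]
width: 0.0001
gripper_force: 0.6
```

Request:
servo_tool(increments=[[-0.6,0,0,0,0,0,1],[-0.6,0,-1,0,0,0,1],[0,0,-3,0,0,0,1],[0,0,-4,0,0,0,1],[0,0,-4,0,0,0,1]])

```text
clock: 12.95
position: [0.5251, -0.0884, 0.3596]
ee_rot: [-0.0, 0.79, 0.613, -0.0]
contact_force: [0.7, -0.0, 0.1]
width: 0.0002
gripper_force: 0.0
```

Request:
servo_tool(increments=[[-4,-3,0,0,0,0,1],[-4,-3,0,0,0,0,1],[-4,-3,0,0,0,0,1],[-4,-3,0,0,0,0,1],[-4,-3,0,0,0,0,1]])

```text
clock: 13.45
position: [0.3291, -0.2456, 0.3587]
ee_rot: [0.001, 0.79, 0.614, 0.0]
contact_force: [0.5, -0.9, 0.8]
width: 0.0
gripper_force: 0.0
```

```bash
python3 - <<'E'
from plan import *
p,R=state();print(p,manip.get_state()["qpos"].round(2))
t=save("top","top5");b=save("side","side5")
for n in("top","side"):
  for l,c,k in(("selector_tab",SEL,1.178),("thermostat_tab",TH,2.094)):
    for q in finder.tip_of(l,n)[:1]:
        w=onz(n,q["at"],.235)[:2]-c; print(n,l,q["p"],np.hypot(*w),k-(np.arctan2(w[1],w[0])-YAW))
c=np.vstack([cv2.resize(x,(600,300),interpolation=cv2.INTER_CUBIC) for x in(t[175:230,250:360,::-1],b[170:230,260:380,::-1])])
def P(r,z,a=0):
    w=[*(TH+r*np.array([np.cos(YAW+a),np.sin(YAW+a)])),z]; q=proj("top",[w])[0]; return tuple(((q-[250,175]+.5)*600/110).astype(int))
for q in((.042,.245,0),(0,.245,0),(.054,.215)): cv2.circle(c,P(*q),1,(0,0,255),-1)
cv2.imwrite("pics/both5.png",c)
E
```

```text
[ 0.3290782 -0.2456166  0.3587381] [-0.81 -0.03  1.58 -0.    1.59 -0.56]
top selector_tab 0.66 0.03472026753416535 1.426360795611502
top thermostat_tab 0.56 0.0351909605863214 2.049129507947499
side selector_tab 0.69 0.026953865990080022 1.5312750109597466
side thermostat_tab 0.73 0.04585389919912654 2.1664466473893937
```

View pics/both5.png

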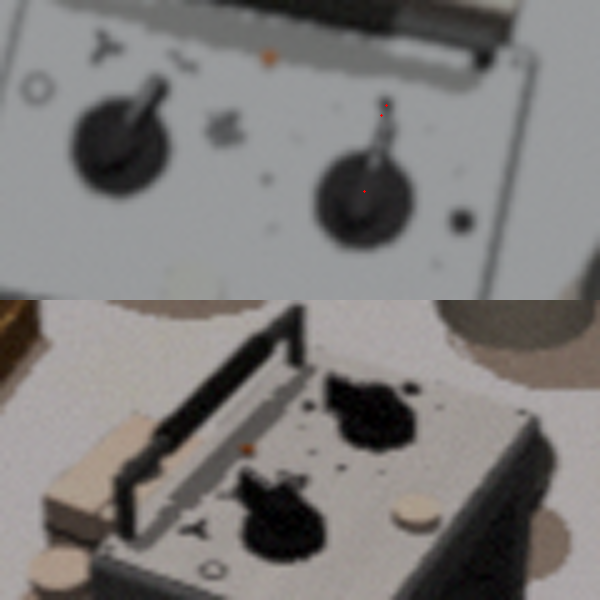

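```bash
python3 - <<'E'
from plan import *
t=cv2.cvtColor(cv2.imread("pics/top5.png"),cv2.COLOR_BGR2GRAY).astype(np.float32)
for c,k,z0 in((SEL,1.178,1.571),(TH,2.094,2.094)):
    A=np.arange(-1.2,1.2,.02); best=[]
    a0=k-z0
    for r in np.arange(.016,.03,.002):
        W=[[*(c+r*np.array([np.cos(YAW+a0+a),np.sin(YAW+a0+a)])),.245] for a in A]
        q=proj("top",W).astype(np.float32); v=cv2.remap(t,q[:,0].copy(),q[:,1].copy(),cv2.INTER_LINEAR).ravel()
        w=np.clip(v-(v.min()+.4*(v.max()-v.min())),0,None); best.append((z0-(w@A)/w.sum()))
    print(np.round(best,3),np.mean(best[:6]))
E
```

```text
[1.498 1.075 0.919 0.883 0.89  0.923 1.084] 1.0311379745792892
[2.205 2.199 1.852 1.692 1.693 1.839 1.978] 1.9134105400071368
```

```bash
python3 - <<'E'
from plan import *
t=cv2.cvtColor(cv2.imread("pics/top5.png"),cv2.COLOR_BGR2GRAY).astype(np.float32)
from scipy.optimize import minimize
def score(c,ang,d):
    R=np.arange(.014,.042,.001); u=np.array([np.cos(YAW+ang),np.sin(YAW+ang)]); n=np.array([-u[1],u[0]])
    def s(off,R):
        q=proj("top",[[*(c+d+r*u+off*n),.245] for r in R]).astype(np.float32); return cv2.remap(t,q[:,0].copy(),q[:,1].copy(),cv2.INTER_CUBIC).ravel()
    return (s(0,R)-.5*s(.0055,R)-.5*s(-.0055,R)).mean()
for c,k,z0 in((SEL,1.178,1.571),(TH,2.094,2.094)):
    A=np.arange(-.4,.41,.02); 
    res=[]
    for dx in np.arange(-.003,.0031,.001):
        for dy in np.arange(-.003,.0031,.001):
            v=[score(c,k-z0-a,np.array([dx,dy])) for a in A]; i=int(np.argmax(v)); res.append((v[i],z0+A[i],dx,dy))
    res.sort(reverse=True); print([np.round(x,4).tolist() for x in res[:4]]); print("d=0",[x for x in res if abs(x[2])<1e-6 and abs(x[3])<1e-6])
E
```

```text
Traceback (most recent call last):
  File "h.py", line 12, in proj
    K,d,T=cal(n); return cv2.projectPoints(np.atleast_2d(np.array(P,float)),cv2.Rodrigues(T[:3,:3])[0],T[:3,3],K,d)[0][:,0]
          ~~~^^^
  File "h.py", line 4, in cal
    c=optics.get_calibration(n); f=200/np.tan(np.radians(c["fov_y"])/2)
ValueError: time passes only in moves, steps and waits
```

Too many calibration calls; cache it.

```bash
sed -i 's/^def cal(n)/import functools\n@functools.lru_cache(None)\ndef cal(n)/' h.py; python3 - <<'E'
from plan import *
t=cv2.cvtColor(cv2.imread("pics/top5.png"),cv2.COLOR_BGR2GRAY).astype(np.float32)
def score(c,ang,d):
    R=np.arange(.014,.042,.001); u=np.array([np.cos(YAW+ang),np.sin(YAW+ang)]); n=np.array([-u[1],u[0]])
    def s(off):
        q=proj("top",[[*(c+d+r*u+off*n),.245] for r in R]).astype(np.float32); return cv2.remap(t,q[:,0].copy(),q[:,1].copy(),cv2.INTER_CUBIC).ravel()
    return (s(0)-.5*s(.0055)-.5*s(-.0055)).mean()
for c,k,z0 in((SEL,1.178,1.571),(TH,2.094,2.094)):
    A=np.arange(-.4,.41,.02); res=[]
    for dx in np.arange(-.003,.0031,.001):
        for dy in np.arange(-.003,.0031,.001):
            v=[score(c,k-z0-a,np.array([dx,dy])) for a in A]; i=int(np.argmax(v)); res.append((v[i],z0+A[i],dx,dy))
    res.sort(reverse=True); print([np.round(x,4).tolist() for x in res[:4]]); print("d=0",[x for x in res if abs(x[2])<1e-6 and abs(x[3])<1e-6])
print(manip.get_state()["clock"])
E
```

```text
[[14.4515, 1.551, -0.003, 0.001], [14.2688, 1.571, -0.003, 0.002], [14.1842, 1.511, -0.003, 0.0], [14.1536, 1.611, -0.003, 0.003]]
d=0 [(np.float32(9.227832), np.float64(1.5710000000000002), np.float64(0.0), np.float64(0.0))]
[[12.6078, 1.914, -0.002, -0.003], [12.5928, 1.914, -0.001, -0.003], [12.5125, 1.914, -0.003, -0.003], [12.4533, 1.914, 0.0, -0.003]]
d=0 [(np.float32(6.79061), np.float64(1.9740000000000002), np.float64(0.0), np.float64(0.0))]
13.75
```

```bash
python3 - <<'E'
from plan import *
im=cv2.imread("pics/top5.png"); t=cv2.cvtColor(im,cv2.COLOR_BGR2GRAY).astype(np.float32)
q=proj("top",[[*TH,.245]])[0]; print(q, proj("top",[[*(TH+.042*np.array([np.cos(YAW),np.sin(YAW)])),.245]])[0], proj("top",[[*(TH+.054*np.array([np.cos(YAW),np.sin(YAW)])),.215]])[0])
print(t[192:216,308:328].astype(int))
s=cv2.resize(im[188:226,300:338],None,fx=15,fy=15,interpolation=cv2.INTER_CUBIC)
s=cv2.convertScaleAbs(s,alpha=1.5); cv2.imwrite("pics/th.png",s)
E
```

```text
[316.2364187  209.69711981] [319.42688503 195.7354756 ] [320.34546662 193.75036335]
[[153 155 154 155 153 154 154 153 153 153 150 136 126 131 145 152 154 154
  153 154]
 [153 154 153 151 151 154 153 153 153 152 142 116  87 101 134 150 154 154
  154 154]
 [154 153 151 146 147 153 154 154 154 153 143 114  76  86 130 150 155 154
  155 155]
 [154 154 152 148 150 153 154 154 154 153 148 125  92  96 133 151 153 153
  153 153]
 [153 152 154 153 152 153 155 153 153 153 147 128  99 106 134 150 154 154
  153 153]
 [154 154 154 154 154 154 154 153 153 152 145 120 102 103 124 145 152 154
  153 154]
 [154 154 154 154 154 153 154 155 154 151 136 108  97  96 114 141 152 153
  154 151]
 [153 154 153 153 154 153 153 153 153 148 125  95  86  83 113 141 151 153
  153 151]
 [153 154 154 154 154 154 154 154 153 142 116  96  83  88 123 146 153 154
  154 154]
 [154 154 154 153 152 149 147 147 143 126 103  97  89  98 133 150 154 154
  153 155]
 [153 154 153 150 143 131 119 114 107  91  84  84  80 105 138 151 154 154
  154 153]
 [154 152 147 132 114  95  77  65  57  66  85  78  66  96 131 149 153 154
  153 1
[... 324 characters left out ...]
  86 127
  148 153]
 [102  61  40  35  36  33  33  37  45  45  45  44  38  38  39  39  65 107
  139 151]
 [ 80  47  38  37  36  36  37  42  47  46  43  41  39  37  37  40  49  91
  131 150]
 [ 69  40  36  36  35  35  38  43  47  45  41  40  39  39  39  42  44  83
  130 150]
 [ 64  40  36  29  31  33  40  45  47  46  38  38  34  35  37  36  42  81
  126 150]
 [ 63  39  35  28  25  30  38  46  47  42  36  34  33  36  36  39  43  77
  127 149]
 [ 63  39  33  27  23  27  37  44  44  39  30  30  32  36  39  39  47  83
  131 150]
 [ 73  40  37  28  19  22  31  35  36  29  25  31  35  39  37  42  60 103
  136 151]
 [ 85  47  36  27  22  20  19  25  18  23  23  32  35  38  41  46  78 122
  146 152]]
```

View pics/th.png

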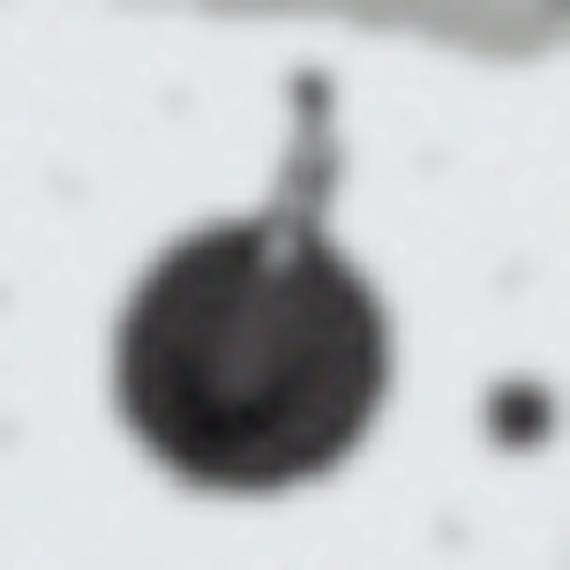

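The white line on the thermostat runs about (240,360)→(275,240) in this crop. That puts it roughly 0.07 rad short of the dot, matching the finger's geometry (~2.16), so one more small nudge is needed.

```bash
python3 - <<'E'
from plan import *
e=np.array([.5287,-.0767])-TH
a=2*np.arctan2(.613,.790)-np.pi/2
print("end rel",a-YAW,"radial",e@[np.cos(a),np.sin(a)],"off",e@[-np.sin(a),np.cos(a)])
off=e@[-np.sin(a),np.cos(a)]
p,R=state()
b=a+.065
P,Q=finger(TH,b,off-.012,.36)
rows([(P,Q,6),(finger(TH,b,off-.012,.238)[0],Q,6),(finger(TH,b,off,.238)[0],Q,5)],p,R); print(P,finger(TH,b,off,.238)[0])
E
```

```text
end rel -0.055990489815551714 radial 0.0357211561714584 off -0.015307808522916525
[3.36, 2.53, -0.02, 0.01, -0.0, -0.61, 1.0]
[3.33, 2.56, -0.03, 0.01, -0.0, -0.61, 1.0]
[3.3, 2.6, -0.03, 0.01, -0.0, -0.61, 1.0]
[3.28, 2.63, -0.03, 0.01, -0.0, -0.61, 1.0]
[3.25, 2.67, -0.03, 0.01, -0.0, -0.61, 1.0]
[3.22, 2.7, -0.03, 0.01, -0.0, -0.61, 1.0]
[-0.0, -0.0, 2.04, 0.0, -0.0, 0.0, 1.0]
[-0.0, -0.0, 2.04, 0.0, -0.0, 0.0, 1.0]
[-0.0, -0.0, 2.04, 0.0, -0.0, 0.0, 1.0]
[-0.0, -0.0, 2.04, 0.0, -0.0, 0.0, 1.0]
[-0.0, -0.0, 2.04, 0.0, -0.0, 0.0, 1.0]
[-0.0, -0.0, 2.04, 0.0, -0.0, 0.0, 1.0]
[0.24, -0.0, -0.01, 0.0, -0.01, 0.0, 1.0]
[0.24, -0.0, -0.01, 0.0, -0.01, 0.0, 1.0]
[0.24, -0.0, -0.01, 0.0, -0.01, 0.0, 1.0]
[0.24, -0.0, -0.01, 0.0, -0.01, 0.0, 1.0]
[0.24, -0.0, -0.01, 0.0, -0.01, 0.0, 1.0]
[ 0.52822937 -0.08649397  0.36      ] [ 0.53044841 -0.07470092  0.238     ]
```

Request:
servo_tool(increments=[[3.4,2.5,0,0,0,-0.6,1],[3.3,2.6,0,0,0,-0.6,1],[3.3,2.6,0,0,0,-0.6,1],[3.3,2.6,0,0,0,-0.6,1],[3.2,2.7,-0.1,0,0,-0.6,1]])

```text
clock: 14.25
position: [0.4971, -0.11, 0.3587]
ee_rot: [-0.0, 0.772, 0.636, 0.0]
contact_force: [-0.3, -1.7, -0.8]
width: -0.0003
gripper_force: 0.0
```

Request:
servo_tool(increments=[[3.2,2.7,0,0,0,-0.6,1],[0,0,0,0,0,0,1],[0,0,3,0,0,0,1],[0,0,3,0,0,0,1],[0,0,2.5,0,0,0,1]])

```text
clock: 14.75
position: [0.5277, -0.0856, 0.2722]
ee_rot: [-0.001, 0.769, 0.639, -0.0]
contact_force: [0.4, -0.4, -0.7]
width: -0.0
gripper_force: 0.0
```

```bash
python3 - <<'E'
from plan import *
p,R=state(); a=YAW+.009; off=-.0153
Q=down(a+np.pi/2); print(p)
rows([(finger(TH,a,off-.012,.238)[0],Q,5),(finger(TH,a,off,.238)[0],Q,5)],p,R)
E
```

```text
[ 0.52765642 -0.0855992   0.27222245]
[-0.02, 0.02, 0.68, -0.02, -0.0, 0.03, 1.0]
[-0.02, 0.02, 0.68, -0.02, -0.0, 0.03, 1.0]
[-0.02, 0.02, 0.68, -0.02, -0.0, 0.03, 1.0]
[-0.02, 0.01, 0.68, -0.02, -0.0, 0.03, 1.0]
[-0.02, 0.01, 0.68, -0.02, -0.0, 0.03, 1.0]
[0.24, -0.0, 0.0, 0.0, -0.0, -0.0, 1.0]
[0.24, -0.0, 0.0, 0.0, -0.0, -0.0, 1.0]
[0.24, -0.0, 0.0, 0.0, -0.0, -0.0, 1.0]
[0.24, -0.0, 0.0, 0.0, -0.0, -0.0, 1.0]
[0.24, -0.0, 0.0, 0.0, -0.0, -0.0, 1.0]
```

Request:
servo_tool(increments=[[0,0,1,0,0,0,1],[0,0,1,0,0,0,1],[0,0,0.8,0,0,0,1],[0,0,0.5,0,0,0,1],[0,0,0,0,0,0,1]])

```text
clock: 15.25
position: [0.5278, -0.0875, 0.2407]
ee_rot: [-0.0, 0.77, 0.638, -0.0]
contact_force: [-0.0, 0.5, 0.3]
width: 0.0
gripper_force: 0.0
```

```bash
python3 - <<'E'
from plan import *
p,R=state(); a=YAW+.009; off=-.0153
Q=down(a+np.pi/2); print(p)
rows([(finger(TH,a,off,.238)[0],Q,4)],p,R)
E
```

```text
[ 0.5278399  -0.08754106  0.24073142]
[0.33, 0.0, 0.07, -0.0, 0.0, -0.01, 1.0]
[0.33, 0.0, 0.07, -0.0, 0.0, -0.01, 1.0]
[0.33, 0.0, 0.07, -0.0, 0.0, -0.01, 1.0]
[0.33, 0.0, 0.07, -0.0, 0.0, -0.01, 1.0]
```

Request:
servo_tool(increments=[[0.4,0,0.1,0,0,0,1],[0.4,0,0.1,0,0,0,1],[0.3,0,0,0,0,0,1],[0.22,0,0,0,0,0,1],[0,0,0,0,0,0,1]])

```text
clock: 15.75
position: [0.5307, -0.0745, 0.2391]
ee_rot: [0.001, 0.77, 0.638, 0.0]
contact_force: [0.6, -1.3, -0.1]
width: 0.0002
gripper_force: 0.3
```

```bash
python3 - <<'E'
from plan import *
p,R=state(); a=YAW+.009; e=p[:2]-TH; print(p,"off",e@[-np.sin(a),np.cos(a)])
E
```

```text
[ 0.53072918 -0.07451666  0.23912993] off -0.015074453626972911
```

Reached. Back off, lift, move away and verify.

Request:
servo_tool(increments=[[-0.6,0,0,0,0,0,1],[-0.6,0,-1,0,0,0,1],[0,0,-3,0,0,0,1],[0,0,-4,0,0,0,1],[0,0,-4,0,0,0,1]])

```text
clock: 16.25
position: [0.5275, -0.0868, 0.3605]
ee_rot: [-0.0, 0.77, 0.638, -0.0]
contact_force: [0.9, -0.2, 0.2]
width: 0.0
gripper_force: 0.0
```

Request:
servo_tool(increments=[[-4,-3,0,0,0,0,1],[-4,-3,0,0,0,0,1],[-4,-3,0,0,0,0,1],[-4,-3,0,0,0,0,1],[-4,-3,0,0,0,0,1]])

```text
clock: 16.75
position: [0.3416, -0.2561, 0.3597]
ee_rot: [0.001, 0.77, 0.638, -0.0]
contact_force: [0.7, -0.8, 1.0]
width: -0.0002
gripper_force: 0.0
```

```bash
python3 - <<'E'
from plan import *
t=save("top","top6");b=save("side","side6")
for n in("top","side"):
  for l,c,k in(("selector_tab",SEL,1.178),("thermostat_tab",TH,2.094)):
    for q in finder.tip_of(l,n)[:1]:
        w=onz(n,q["at"],.235)[:2]-c; print(n,l,q["p"],np.hypot(*w),k-(np.arctan2(w[1],w[0])-YAW))
c=np.hstack([cv2.resize(x[:,:,::-1],(400,400),interpolation=cv2.INTER_CUBIC) for x in(t[188:226,300:338],t[185:223,255:293])])
c=cv2.convertScaleAbs(c,alpha=1.5)
cv2.imwrite("pics/fin.png",c)
g=t[...,:3].mean(2)
for r in(203,204,205,209,212): print(r,g[r,312:324].astype(int))
E
```

```text
top selector_tab 0.87 0.03485457015354368 1.4147822267872887
top thermostat_tab 0.59 0.0308139358709421 2.074524773221331
side selector_tab 0.67 0.038926108894561 1.7614757669998096
side thermostat_tab 0.65 0.02572194781904686 1.8380662892648454
203 [114  95  75  62  56  64  83  73  82 113 137 149]
204 [ 71  53  44  39  47  73  76  57  54  77 109 134]
205 [ 43  37  37  38  54  81  76  46  40  50  72 106]
209 [36 36 36 40 42 45 43 41 38 39 41 43]
212 [24 30 39 46 48 45 37 34 30 35 37 39]
```

View pics/fin.png

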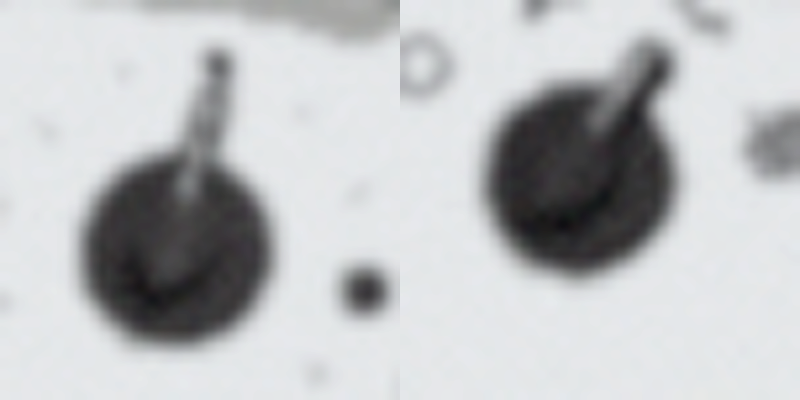

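The thermostat tab now lines up with the middle dot (within about 0.03 rad), and the selector tab points at the single wavy line.

```bash
python3 -c "
from rig import manip
print(manip.sign_off())"
```

```text
the job is handed in; nothing more can be done
None
```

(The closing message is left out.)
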